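# Hook the blue board basket out of the deep cleaning tank

### The job

The two-bay board-cleaning tank on the lab bench is drained and dry: take the red-handled hook rod from its stand and use it to lift the blue basket by its handle out of its deep bay, then stand the basket upright in the black drying tray without dropping it. Hang the rod back in the fork of its stand and let go. Never touch the baskets with the gripper, and leave the orange basket hanging in its bay.

Things in the scene. Friction and masses are not known exactly. Their poses are not given: they have to be found in the camera images.
- hook_rod_grip (a point): Centre of the hook rod's red handle, 36 (x) x 24 (y) x 56 mm tall; grip it across the 24. z up along the rod; the rod (0.16 kg) hangs upright in the stand. Below the handle a black round collar 44 across, 6 thick, its underside 34 below this point, then an 8 mm steel rod down to the hook.
- hook_slot (a point): On the hook rod: middle of the floor of its J hook, 153 mm below and 12 to the +x side of the handle's centre (same axes). Hook 14 wide (y), open upward: floor 6 thick, slot 16 long (x -8 to +8), the rod on its -x side, on its +x side a finger 6 thick rising 11. Whole hook: x -16 to +14.
- blue_basket: Blue basket, 0.12 to 0.26 kg; origin centre of underside, z up. Box 52 x 52 x 30 mm tall, filled with circuit boards to 23; ears at the rim reach to y +-45. Fixed wire handle: 5 mm thick arch, uprights at y +-22, level top bar along y at x = 0, its centre 70 above the origin (37 free below it). x points away from the robot within 20 degrees. May be in either bay.
- orange_basket: The same basket in orange, hanging in the other bay, 116 mm from the blue one along y. To be left alone.
- tank: Fixed steel tank with clear front and back walls, 132 (x) x 238 (y) x 140 mm tall; origin centre of underside. Two bays open above, 120 (x) x 110 (y) inside, centred at y +-58. In each a basket hangs by its ears on side ledges, its underside 10 above the bench, along the tank's axes, within 4 of the bay's centre.
- drying_tray: Black open tray fixed on the bench, 160 x 160 x 18 mm tall, walls and floor 5 thick; origin at the centre of its underside, z up.
- rod_stand: Fixed stand; origin on the bench below the rod's seat, z up. Level fork of two prongs along x, tops 150 mm high, 8 thick, 24 apart, from the open end at x -28 to a post of equal height at x +46. The rod hangs between them at x = 0 by its collar, handle centre 184 high. Nothing is above the fork; the rod leaves and returns through the open end, collar just above the prongs.
Not all that is in view belongs to the job. Of the things that look like the rod_stand, the middle-sized one is meant.

How it is judged:
By the outcome, as a careful person would: the job done as asked, in the order asked, and still so for the second after the job is handed in, with the robot touching nothing.
It also fails if it takes over 72 s, if anything falls off the work surface, if the arm or the gripper's body presses on something with over 40 N, if the wrist force passes 120 N, or if a joint passes its speed limit or range.

### The arm

A 6-joint arm with a two-finger parallel gripper is mounted at the origin on the work surface. World frame = base frame: x ahead of the robot, y to its left, z up, the work surface at z = 0. Lengths are in m, angles in rad, forces in N, time in s.
With the tool pointing down it reaches from about 0.325 to 1 m from the base axis. Payload 5.1 kg.
Tool frame: the origin (TCP) lies between the finger pads; the fingertips stand env.tip_reach ahead of it and the grasp point (between the pads) is the TCP (env.tip_reach is the distance from the TCP to the fingertips, in m); z points along the fingers, y is the line along which they close (so a half turn about z gives the same grasp; the last joint's range is limited). The gripper opens to 85 mm and grips with 20 to 120 N. Pads are 22 mm wide; open, the fingers measure 114 mm over their backs; the gripper's body (76 mm by 85 mm) begins 54 mm behind the grasp point. The pads swing forward as they close: fully open they stand 13 mm farther back than shut.
Start: joints at [1.111, 0.124, 1.65, -0, 1.367, -0.083], TCP at [0.239, 0.604, 0.25] pointing down, gripper open.
Joint ranges: [-2.61, 2.61], [-1.02, 2.33], [0.03, 2.71], [-1.35, 4.49], [0.32, 2.68], [-2.91, 2.91]. Speed limits (rad/s): [2.57, 2.57, 3.14, 3.14, 3.14, 3.14].

### API

Orientations are given as a rotation vector (axis times angle).
In Python, from plant import env gives the robot as it stands. Calls block until the motion is done:
- env.move_pose(position, orientation): joint-space move of the TCP to a pose.
- env.line_to(position, orientation=None, velocity=0.15, guard=None): straight line of the TCP; orientation=None keeps the orientation; velocity is the mean speed in m/s. With guard (N) it stops when the force on the tool has changed by that much, and returns True; else False.
- env.move_joints(angles): joint-space move.
- env.set_gripper(opening, f_grip=None): finger opening in m; f_grip is the grip in N (None keeps the last); returns when the fingers have stopped.
- env.pause(seconds).
- env.ik(position, orientation): joint angles nearest the present ones, or None.
- env.camera(name): name is "scene" or "top" or "wrist"; returns a dict with "image" (384x512x3 uint8, blue, green, red), "intrinsics" (3x3 intrinsics, pixels), "R" (3x3) and "t" (3): a world point X has camera coordinates R X + t. Camera axes: x right, y down, z forward; pixel columns grow to the right and rows downward; lengths in m; the calibration is good to about 2 mm. A picture is of the moment at which its call begins. There is no depth.
A pose or a line that the arm cannot do raises env.PlanningError and nothing moves.
- env.sign_off(): hands the job in; it is judged then, once.
Trained networks look in a picture, given as the dict that the camera call returned (one of the last four; its "shot" number tells which), for a name from the list of things; names that differ only in an ending like _2 or _b are one class to them, and where a whole thing is asked for, a point or a joint stands for the part that bears it (a point fixed in the world has none). Each returns a list of dicts, best first, with "conf" (0 to 1); they miss things now and then, are a little off and sometimes report something else, mostly with a low value. They report only what shows in the picture. A call takes as long as a camera call. They do not tell look-alikes from the thing itself.
- env.spot_in(picture, target): "position" ([row, column] in pixels, amid what is visible of it).
- env.outline_of(picture, target): "pixels" (384x512 bool, what is visible of it) and "position" ([row, column] in pixels, amid what is visible of it).
Readings, each from a call of its own:
- env.current_clock(): time.
- env.current_joint_positions(): joint angles.
- env.current_dq(): joint speeds.
- env.current_joint_torque(): joint torques, N m.
- env.current_position(): TCP position.
- env.current_eef_rot(): TCP orientation.
- env.current_force(): force on the tool from outside, world axes, zero at the start.
- env.current_torque(): the same for the moment, N m.
- env.current_opening(): finger opening in m.
- env.current_gripper_force(): force on a finger pad.
Only numpy, scipy, OpenCV 4.12 (cv2) and the standard library are available. Lean on these libraries where they do the work, as an engineer would, in place of code of your own. Each camera call takes 0.05 s, during which the arm holds its last target. There are 200 camera calls.

## Working session

There is one attempt and no reset: what is moved stays moved. The work goes in short steps, each a Python script; the robot and the scene stay as the last script left them, time stands still between calls to the robot, and variables do not carry over. Pictures are saved under pics/ and viewed, at most 13 in all, crops included, and the job is handed in when it is done.

```bash
ls; mkdir -p pics
cat > h.py <<'E'
import numpy as np, cv2
from plant import env
from scipy.spatial.transform import Rotation as Ro
def ray(p,rc):
    d=np.linalg.inv(p["intrinsics"])@np.array([rc[1],rc[0],1.]); R=np.array(p["R"]); 
    return -R.T@np.array(p["t"]), R.T@d
def onz(p,rc,z):
    c,d=ray(p,rc); return c+d*(z-c[2])/d[2]
def proj(p,X):
    q=p["intrinsics"]@(np.array(p["R"])@np.array(X)+p["t"]); return np.array([q[1]/q[2],q[0]/q[2]])
def tri(obs):
    A=np.zeros((3,3));b=np.zeros(3)
    for p,rc in obs:
        c,d=ray(p,rc); d=d/np.linalg.norm(d); M=np.eye(3)-np.outer(d,d); A+=M;b+=M@c
    return np.linalg.solve(A,b)
E
python3 - <<'E'
from h import *
ps={n:env.camera(n) for n in("scene","top")}
for n,p in ps.items():
    print(n,"cam at",ray(p,(0,0))[0].round(3), p["intrinsics"][0,0])
    for t in("hook_rod_grip","blue_basket","orange_basket","tank","drying_tray","rod_stand"):
        print(t,[(np.round(r["position"]).astype(int).tolist(),round(r["conf"],2)) for r in env.spot_in(p,t)])
cv2.imwrite("pics/scene.png",ps["scene"]["image"]);cv2.imwrite("pics/top.png",ps["top"]["image"])
E
```

```text
pics
scene cam at [ 1.278 -0.187  0.774] 366.63761613613644
hook_rod_grip [([185, 353], 0.56)]
blue_basket []
orange_basket []
tank [([231, 257], 0.78)]
drying_tray [([257, 137], 0.61)]
rod_stand [([251, 422], 0.87), ([169, 312], 0.66), ([222, 356], 0.62)]
top cam at [0.41  0.032 1.165] 382.49380038222046
hook_rod_grip [([165, 154], 0.79)]
blue_basket [([168, 282], 0.69)]
orange_basket [([166, 244], 0.63)]
tank [([156, 263], 0.78)]
drying_tray [([184, 373], 0.9)]
rod_stand [([262, 172], 0.79), ([167, 169], 0.66), ([115, 126], 0.57)]
```

View pics/scene.png

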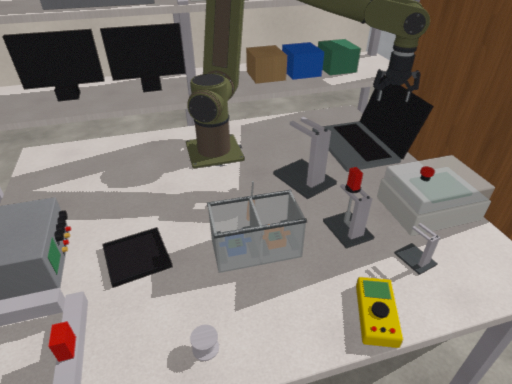

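View pics/top.png

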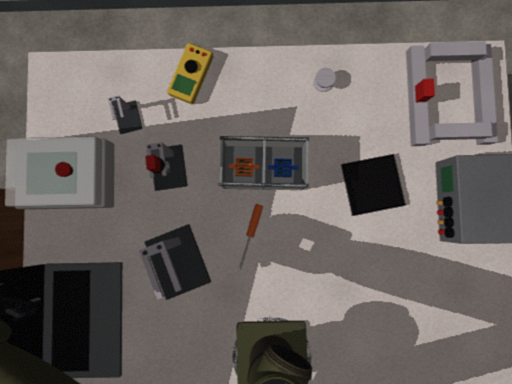

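Scene: the rod's red handle is at (185,353) in scene and (160,152) in top, on the middle-sized stand. Possible confusions:
- Red button on the white box, scene (172,427) / top (170,64).
- Red cube, scene (341,63) / top (90,425).
- Orange screwdriver, top (220,255).
- Big stand, scene (150,312) / top (262,172), and small stand, scene (250,422) / top (113,125).

Blue basket is at top (168,282), orange at (166,244). I'll choose the red handle on the middle stand and check it close up.

Run:
```python
from h import *
print(env.tip_reach, env.current_eef_rot(), env.current_clock())
s=env.camera("scene");t=env.camera("top")
g=tri([(s,env.spot_in(s,"hook_rod_grip")[0]["position"]),(t,env.spot_in(t,"hook_rod_grip")[0]["position"])])
print("grip",g)
tr=env.outline_of(t,"drying_tray")[0]; 
r=cv2.minAreaRect(np.argwhere(tr["pixels"]).astype(np.float32)[:, ::1])
bp=cv2.boxPoints(r); print("tray",onz(t,tr["position"],.009),[onz(t,c,.018).round(3)[:2] for c in bp])
for n in("blue_basket","orange_basket"):
    print(n,onz(t,env.spot_in(t,n)[0]["position"],.045))
tk=env.outline_of(t,"tank")[0]; print([onz(t,c,.14).round(3)[:2] for c in cv2.boxPoints(cv2.minAreaRect(np.argwhere(tk["pixels"]).astype(np.float32)))])
w=env.camera("wrist"); c,_=ray(w,(0,0)); Rt=Ro.from_rotvec(env.current_eef_rot()).as_matrix()
print("cam in tool",Rt.T@(c-env.current_position()), (Rt.T@np.array(w["R"]).T).round(2).tolist(), w["intrinsics"][0,0])
```

```text
0.019 [5.88321806e-01 3.08598797e+00 8.59723964e-05] 0.7
grip [0.55808915 0.29777828 0.16267735]
tray [ 0.49578454 -0.31827035  0.009     ] [array([ 0.598, -0.387]), array([ 0.568, -0.22 ]), array([ 0.408, -0.246]), array([ 0.437, -0.411])]
blue_basket [ 0.5538307  -0.04307889  0.045     ]
orange_basket [0.56554899 0.06930801 0.045     ]
[array([0.635, 0.131]), array([0.49 , 0.136]), array([ 0.48 , -0.102]), array([ 0.624, -0.109])]
cam in tool [ 0.07390031  0.00044689 -0.12397734] [[-0.0, -0.96, -0.29], [1.0, -0.0, 0.0], [-0.0, -0.29, 0.96]] 293.0248160046467
```

```bash
cat >> h.py <<'E'
def down(yaw):  # tool z down, tool x along world yaw
    x=np.array([np.cos(yaw),np.sin(yaw),0]); z=np.array([0,0,-1.]); return Ro.from_matrix(np.c_[x,np.cross(z,x),z]).as_rotvec()
E
python3 - <<'E'
from h import *
M=Ro.from_rotvec(env.current_eef_rot()).as_matrix(); print("tool x",M[:,0].round(2))
p=env.current_position(); env.line_to([p[0],p[1],.4],velocity=.3)
env.move_pose([.53,.30,.36],down(np.pi)); print(env.current_joint_positions(),env.current_clock())
w=env.camera("wrist"); s=env.camera("scene")
print(env.spot_in(w,"hook_rod_grip"),[(r["position"],r["conf"]) for r in env.spot_in(w,"rod_stand")])
a=w["image"]; b=cv2.resize(s["image"][150:260,300:400],None,fx=3.49,fy=3.49,interpolation=cv2.INTER_CUBIC)
b=b[:384]; b=cv2.copyMakeBorder(b,0,384-b.shape[0],0,0,0)
m=np.hstack([a,b])[:,:800]; cv2.imwrite("pics/w1.png",m)
E
```

```text
tool x [-0.93  0.37 -0.  ]
[ 4.28033466e-01 -1.09363546e-02  1.60949562e+00  3.11530469e-04
  1.54359219e+00 -1.14355188e+00] 3.3583
[{'position': [198.4, 258.1], 'conf': 0.69}] [([22.3, 243.4], 0.89), ([165.8, 261.1], 0.61), ([199.7, 256.5], 0.59), ([268.1, 328.7], 0.56)]
```

View pics/w1.png

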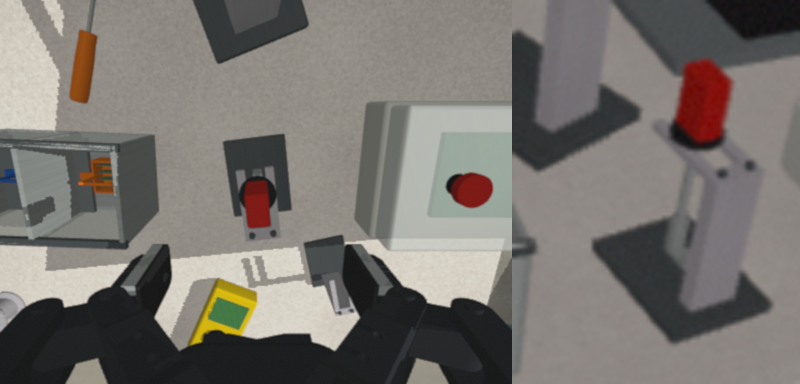

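Wrist view: the handle is at (198,258) on the medium stand. Its post is on the far (+x) side and the open end faces the robot, with stand yaw about 5-8°. Next I'll fit the handle pose and look from the side for the hook direction.

```bash
cat >> h.py <<'E'
from scipy.optimize import minimize
def box(x,y,z,yaw,L,W,H):
    c,s=np.cos(yaw),np.sin(yaw)
    return np.array([[x+c*a*L/2-s*b*W/2,y+s*a*L/2+c*b*W/2,z+e*H/2] for a in(-1,1) for b in(-1,1) for e in(-1,1)])
def red(p,near,rad=45):
    h=cv2.cvtColor(p["image"],cv2.COLOR_BGR2HSV); m=((h[...,0]<8)|(h[...,0]>172))&(h[...,1]>130)&(h[...,2]>40)
    n,l,st,ce=cv2.connectedComponentsWithStats(m.astype(np.uint8))
    ok=[i for i in range(1,n) if st[i,4]>40 and np.hypot(ce[i][0]-near[1],ce[i][1]-near[0])<rad]
    i=max(ok,key=lambda i:st[i,4]); return l==i
def iou(p,m,X):
    k=8; q=np.array([proj(p,x)[::-1] for x in X]); h=cv2.convexHull(q.astype(np.float32))
    lo=np.argwhere(m).min(0)-15; hi=np.argwhere(m).max(0)+15
    M=cv2.resize(m[lo[0]:hi[0],lo[1]:hi[1]].astype(np.uint8),None,fx=k,fy=k,interpolation=0)
    B=np.zeros_like(M); cv2.fillConvexPoly(B,(((h[:,0]-lo[::-1]+.5)*k)).round().astype(np.int32),1)
    return (B&M).sum()/(B|M).sum()
def fitbox(pm,x0,dims,zfix=None):
    f=lambda v:-sum(iou(p,m,box(v[0],v[1],v[2] if zfix is None else zfix,v[3],*dims)) for p,m in pm)
    best=min((minimize(f,[*x0[:3],y],method="Nelder-Mead",options=dict(initial_simplex=np.array([[*x0[:3],y]]*5)+np.vstack([np.zeros(4),np.diag([.01,.01,.005,.2])]),xatol=1e-4,fatol=1e-4)) for y in (-.5,0,.5)),key=lambda r:r.fun)
    return best.x,best.fun
E
python3 - <<'E'
from h import *
D=(.036,.024,.056)
w=env.camera("wrist");s=env.camera("scene");t=env.camera("top")
A=(w,red(w,(200,258)));B=(s,red(s,(182,354)));C=(t,red(t,(162,152)))
print([int(a[1].sum()) for a in(A,B,C)])
for pm in ([A],[A,B],[A,B,C]): print(fitbox(pm,(.56,.3,.184),D,.184))
print(fitbox([A,B,C],(.56,.3,.184),D))
d=np.array([-.1,-.13]); env.move_pose([.47,.17,.29],down(np.arctan2(d[1],d[0])))
v=env.camera("wrist"); print(env.current_clock())
E1=(v,red(v,env.spot_in(v,"hook_rod_grip")[0]["position"],60)); print(fitbox([A,E1],(.56,.3,.184),D))
q=proj(v,[.56,.3,.1]);print(q)
b=s["image"][155:250,325:385]
im=np.hstack([v["image"],cv2.resize(b,(242,384),interpolation=cv2.INTER_CUBIC)]);cv2.imwrite("pics/v2.png",im)
E
```

```text
Traceback (most recent call last):
  File "h.py", line 26, in red
    i=max(ok,key=lambda i:st[i,4]); return l==i
ValueError: max() iterable argument is empty
```

Run:
```python
from h import *
D=(.036,.024,.056)
w=env.camera("wrist");s=env.camera("scene");t=env.camera("top")
for p,n in((s,"scene"),(t,"top")): p["image"]=cv2.imread(f"pics/{n}.png")
P=[]
for p,n in((w,(200,258)),(s,(182,354)),(t,(162,152))):
    try: P.append((p,red(p,n))); print(n,P[-1][1].sum())
    except ValueError: print("no",n,p["image"][n])
print(fitbox(P[:1],(.56,.3,.184),D,.184)); print(fitbox(P,(.56,.3,.184),D,.184)); print(fitbox(P,(.56,.3,.184),D))
d=np.array([-.1,-.13]); env.move_pose([.47,.17,.29],down(np.arctan2(d[1],d[0])))
v=env.camera("wrist"); print(env.current_clock(),proj(v,[.56,.3,.1]))
b=s["image"][155:250,325:385]
im=np.hstack([v["image"],cv2.resize(b,(242,384),interpolation=cv2.INTER_CUBIC)]);cv2.imwrite("pics/v2.png",im)
try: print(fitbox([P[0],(v,red(v,proj(v,[.56,.3,.184]),60))],(.56,.3,.184),D))
except ValueError: print("no red v")
```

```text
(200, 258) 1084
(182, 354) 285
(162, 152) 195
(array([0.55487174, 0.30193667, 0.18806141, 0.0728836 ]), np.float64(-0.9158476658476659))
(array([0.55608643, 0.30147741, 0.18112892, 0.03626821]), np.float64(-2.594620913513811))
(array([0.55564481, 0.30154815, 0.18236435, 0.04364901]), np.float64(-2.614609306423806))
4.9333 [296.81816216 262.70104853]
(array([0.55609179, 0.30251864, 0.18438176, 0.11572132]), np.float64(-1.3186666581904656))
```

View pics/v2.png

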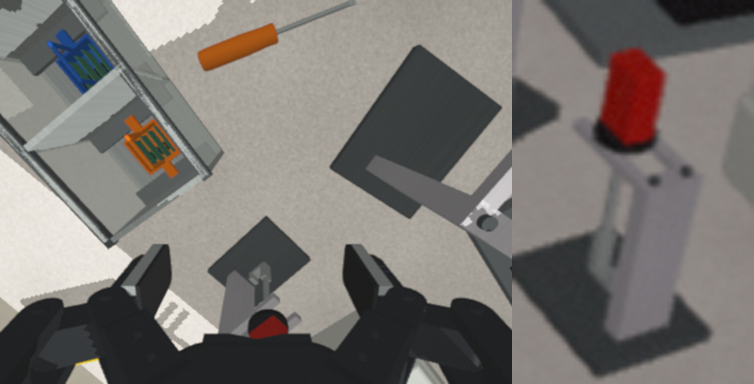

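View: rod handle at (325,268), hook foot around (270,260), too small to judge. I'll move closer and crop.

Run:
```python
from h import *
d=np.array([-.03,-.13]); d/=np.linalg.norm(d); g=np.array([.556,.302])
env.move_pose([*(g+.06*d),.30],down(np.arctan2(d[1],d[0])))
v=env.camera("wrist"); 
for n,X in(("hook+x",[.556+.012,.303,.031]),("hook-x",[.556-.012,.301,.031]),("grip",[.556,.302,.184])): print(n,proj(v,X).round())
q=proj(v,[.556,.302,.09]).astype(int); r0=max(0,q[0]-90);c0=max(0,q[1]-90)
cv2.imwrite("pics/v3.png",cv2.resize(v["image"][r0:r0+180,c0:c0+180],None,fx=3.3,fy=3.3,interpolation=cv2.INTER_CUBIC)); print(r0,c0)
try: print(fitbox([(v,red(v,proj(v,[.556,.302,.184]),60))],(.556,.302,.184),(.036,.024,.056),.184))
except ValueError: print("no red v")
```

```text
hook+x [205. 248.]
hook-x [200. 264.]
grip [256. 256.]
128 166
(array([ 0.5556609 ,  0.30120143,  0.18217615, -0.04642379]), np.float64(-0.909156961939361))
```

View pics/v3.png

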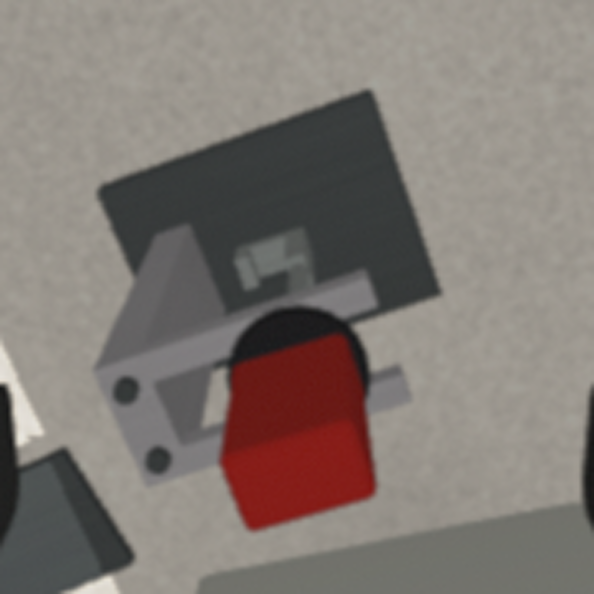

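The crop shows the hook at (260,275): finger on the post side (+x), rod on the right. So the hook opens up with its finger toward world +x. Now for yaw from the edges.

Run:
```python
from h import *
v=env.camera("wrist")
f=lambda c,r,z: onz(v,((r+.5)/3.3+128-.5,(c+.5)/3.3+166-.5),z)[:2]
for n,a,b,z in(("handle near",(250,530),(375,490),.212),("handle far",(222,462),(363,422),.212),("prong1",(95,368),(365,270),.15),("prong2 ",(147,485),(412,398),.15),("base",(100,188),(370,92),.01),("dots",(125,390),(158,460),.15)):
    A,B=f(*a,z),f(*b,z); d=A-B; print(n,A.round(4),B.round(4),np.degrees(np.arctan2(d[1],d[0])).round(1),np.linalg.norm(d).round(4))
print("handle top centre",np.mean([f(*c,.212) for c in((250,530),(375,490),(222,462),(363,422))],0))
print("hook rod",f(305,255,.045))
```

```text
handle near [0.571  0.3129] [0.5378 0.3087] 7.2 0.0335
handle far [0.5731 0.2924] [0.5368 0.2895] 4.6 0.0364
prong1 [0.6172 0.2866] [0.5289 0.2739] 8.2 0.0892
prong2  [0.6126 0.3301] [0.5233 0.3189] 7.2 0.09
base [0.6368 0.2614] [0.5116 0.2465] 6.8 0.1261
dots [0.6102 0.2959] [0.6067 0.3221] -82.5 0.0264
handle top centre [0.55468834 0.3008669 ]
hook rod [0.55291641 0.30060206]
```

Rod and stand yaw is about 7°, with the seat at about (0.554, 0.300). All estimates agree to about 2 mm, so grip.

Run:
```python
from h import *
Y=.125; o=down(np.pi+Y); u=np.array([np.cos(Y),np.sin(Y),0])
g=np.array([.5548,.3008,.186])
env.move_pose(g+[0,0,.11],o)
print(env.line_to(g+[0,0,.04],velocity=.15), env.line_to(g,velocity=.06,guard=8), env.current_position())
env.set_gripper(.0,60); print("open",env.current_opening(),env.current_gripper_force())
f0=np.array(env.current_force())
env.line_to(g+[0,0,.009],velocity=.04); env.pause(.2); print("dF",np.array(env.current_force())-f0)
print(env.line_to(g+[0,0,.009]-.09*u,velocity=.08,guard=8), env.current_position())
env.line_to(np.array([*(g-.09*u)[:2],.37]),velocity=.2)
print(env.current_opening(),env.current_clock(),env.current_joint_positions())
```

```text
False False [0.55498353 0.30087229 0.18622095]
open 0.023408970739711463 58.67593288421631
dF [ 0.77715895  0.32537089 -3.00615211]
False [0.46588999 0.28960063 0.19507572]
0.023648689263083646 11.6083 [ 4.58517263e-01 -1.48599646e-01  1.72535329e+00 -1.14781649e-05
  1.56785244e+00 -1.23725223e+00]
```

Run:
```python
from h import *
Y=-.046; env.move_pose([.47,-.045,.38],down(np.pi+Y))
w=env.camera("wrist");t=env.camera("top"); print(env.current_clock(),env.current_joint_positions()[5])
for p,n in((w,"w"),(t,"t")):
    for k in("blue_basket","orange_basket","hook_slot","tank"): 
        r=env.spot_in(p,k); print(n,k,[(np.round(x["position"]),x["conf"]) for x in r[:2]])
for n,X in(("bar",[.554,-.044,.08]),("b1",[.555,-.022,.08]),("b2",[.553,-.066,.08]),("hook",[.482,-.045,.38-.155])): print(n,proj(w,X).round())
np.save("w4.npy",w["image"])
t["image"]=cv2.imread("pics/top.png")
a=cv2.resize(w["image"][100:384,80:400],(640,568),interpolation=cv2.INTER_CUBIC)
cv2.imwrite("pics/w4.png",a)
```

```text
12.975 -1.7338482291140553
w blue_basket [(array([201., 268.]), 0.58)]
w orange_basket [(array([206., 327.]), 0.87)]
w hook_slot [(array([267., 256.]), 0.87)]
w tank [(array([202., 342.]), 0.55)]
t blue_basket []
t orange_basket [(array([167., 244.]), 0.64)]
t hook_slot []
t tank [(array([156., 248.]), 0.92)]
bar [212. 259.]
b1 [212. 273.]
b2 [212. 244.]
hook [195. 256.]
```

View pics/w4.png

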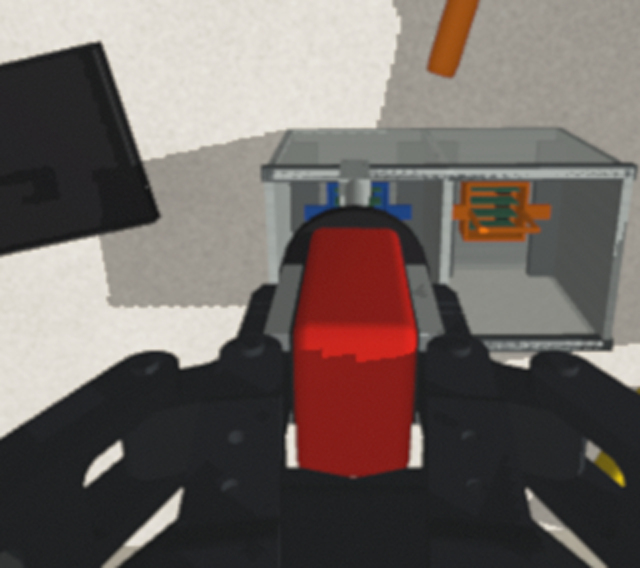

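View: tray at upper left, blue ears at crop (212, 305-410) behind the rod, orange basket at (212,500). Tank rim corners are at (170,265), (172,635) and (345,610).

Run:
```python
from h import *
w=env.camera("wrist"); s=env.camera("scene")
f=lambda c,r,z: onz(w,((r+.5)/2+100-.5,(c+.5)/2+80-.5),z)[:2].round(4)
print("blue ears",f(305,212,.038),f(410,212,.038),"orange ears",f(453,212,.038),f(551,212,.038))
print("rim near",f(262,170,.14),f(636,172,.14),"far R",f(612,346,.14))
print("divider",f(447,180,.14))
t=env.camera("top"); t["image"]=cv2.imread("pics/top.png")
h=cv2.cvtColor(t["image"],cv2.COLOR_BGR2HSV)
for n,lo,hi,bx in(("blue",105,125,(145,195,265,305)),("orange",5,18,(145,195,224,262))):
    m=(h[...,0]>lo)&(h[...,0]<hi)&(h[...,1]>140)&(h[...,2]>50); m[:bx[0]]=0;m[bx[1]:]=0;m[:,:bx[2]]=0;m[:,bx[3]:]=0
    P=np.argwhere(m); a,b=P.min(0),P.max(0); print(n,len(P),a,b, "centre@.04",onz(t,(a+b)/2,.04)[:2].round(4))
a=cv2.resize(t["image"][125:205,205:325],(780,520),interpolation=cv2.INTER_CUBIC); cv2.imwrite("pics/tank.png",a)
```

```text
blue ears [ 0.5563 -0.0889] [ 0.5604 -0.0007] orange ears [0.562  0.0354] [0.5658 0.1178]
rim near [ 0.4916 -0.104 ] [0.5039 0.1363] far R [0.6312 0.1313]
divider [0.5037 0.0148]
blue 265 [159 268] [176 297] centre@.04 [ 0.5553 -0.0446]
orange 322 [158 229] [175 258] centre@.04 [0.5609 0.0708]
```

View pics/tank.png

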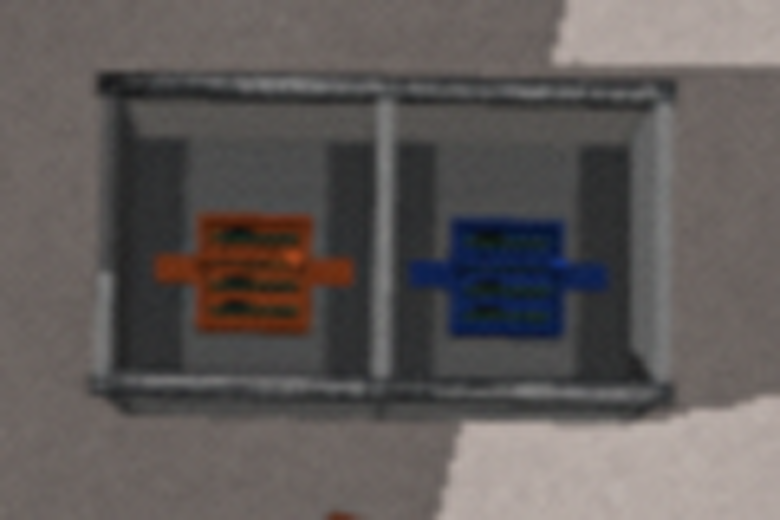

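Blue basket confirmed in the −y bay, bar at about (0.5565, −0.0447), tank yaw −2.8°. The orange basket is in the other bay. Now hooking.

Run:
```python
from h import *
Y=-.049; o=down(np.pi+Y); u=np.array([np.cos(Y),np.sin(Y),0]); bar=np.array([.5565,-.0447,0])
q=lambda s,z: bar+u*(s-.012)+[0,0,z]   # slot at bar+s*u, TCP height z
env.line_to(q(-.024,.38),o,velocity=.2)
print("dn",env.line_to(q(-.024,.26),velocity=.15),env.line_to(q(-.024,.213),velocity=.06,guard=4),env.current_position())
f0=np.array(env.current_force())
print("fw",env.line_to(q(0,.213),velocity=.05,guard=4),np.array(env.current_force())-f0)
print("up",env.line_to(q(0,.245),velocity=.03),env.current_position(),np.array(env.current_force())-f0)
print(env.current_torque(),env.current_opening(),env.current_clock())
w=env.camera("wrist");s=env.camera("scene")
r=env.outline_of(s,"blue_basket");print([(x["position"],x["conf"]) for x in r])
a=cv2.resize(s["image"][150:280,190:320],(520,520),interpolation=cv2.INTER_CUBIC);cv2.imwrite("pics/lift.png",a)
```

```text
dn False False [ 0.52084348 -0.04300761  0.21345471]
fw False [ 0.06677352  0.94990214 -0.46868295]
up False [ 0.54433174 -0.04408789  0.24460387] [ 0.37979652  1.21533801 -2.50882836]
[ 0.01115623  0.00520868 -0.00804536] 0.02341173641424024 17.6583
[]
```

View pics/lift.png

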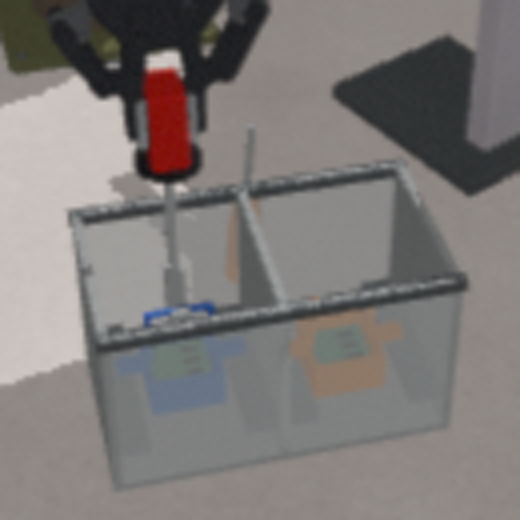

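Blue is on the hook (bar at crop (312,180), about 0.2 kg extra) and the orange still hangs. Lift and carry to the tray.

Run:
```python
from h import *
Y=-.049; o=down(np.pi+Y)
p=np.array(env.current_position())
env.line_to([p[0],p[1],.405],velocity=.09); print(env.current_force(),env.current_clock())
Y2=.10; u=np.array([np.cos(Y2),np.sin(Y2),0]); T=np.array([.50,-.317,0])-.012*u
env.line_to(T+[0,0,.405],down(np.pi+Y2),velocity=.12); env.pause(.5)
w=env.camera("wrist");s=env.camera("scene")
for n in("drying_tray","blue_basket"):
    for p,k in((w,"w"),(s,"s")): print(n,k,[(np.round(x["position"]),x["conf"], onz(p,x["position"],.009).round(3)) for x in env.spot_in(p,n)[:1]])
print(env.current_force(),env.current_clock())
cv2.imwrite("pics/carry.png",np.hstack([w["image"],cv2.resize(s["image"][130:322,80:224],(288,384))]))
```

```text
[-0.52567214  0.51852341 -3.38618427] 19.7333
drying_tray w [(array([145., 257.]), 0.88, array([ 0.482, -0.317,  0.009]))]
drying_tray s [(array([258., 136.]), 0.8, array([ 0.516, -0.317,  0.009]))]
blue_basket w [(array([176., 256.]), 0.56, array([ 0.539, -0.313,  0.009]))]
blue_basket s [(array([201., 120.]), 0.61, array([ 0.239, -0.362,  0.009]))]
[ 0.92063485 -0.52155475 -3.79572842] 23.0167
```

View pics/carry.png

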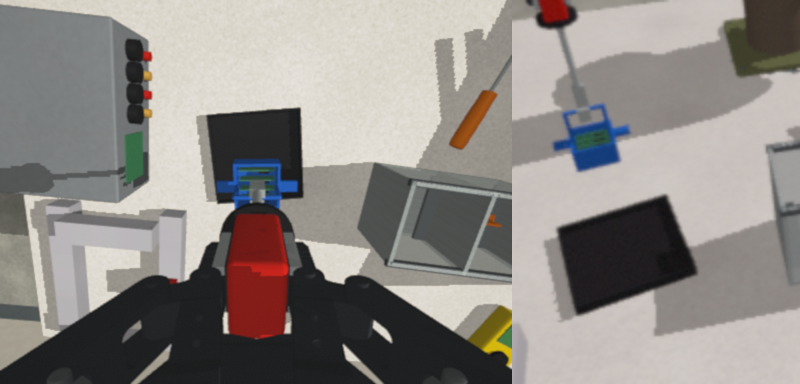

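The blue basket hangs level on the hook above the tray (tray at wrist (150,255), basket at (180,257)). Lower it.

Run:
```python
from h import *
u=np.array([np.cos(.1),np.sin(.1),0]); p=np.array(env.current_position()); p[:2]+=.004*u[:2]
L=lambda s,z,v,g=None: env.line_to([*(p+s*u)[:2],z],velocity=v,guard=g)
L(0,.255,.1); env.pause(.3); f0=np.array(env.current_force())
L(0,.225,.02); print("down",np.array(env.current_force())-f0,env.current_position())
L(0,.2105,.03); print("low",np.array(env.current_force())-f0)
print("back",L(-.026,.2105,.03,3),np.array(env.current_force())-f0)
w=env.camera("wrist");s=env.camera("scene");print(env.current_clock(),[(x["position"],x["conf"]) for x in env.spot_in(s,"blue_basket")[:2]])
cv2.imwrite("pics/put.png",np.hstack([w["image"],cv2.resize(s["image"][180:308,80:176],(288,384),interpolation=cv2.INTER_CUBIC)]))
```

```text
down [-0.61968071 -0.31006977  1.5459056 ] [ 0.49215207 -0.31790039  0.22533901]
low [-0.43132663 -0.12972521  1.81621085]
back False [-0.53381159 -0.2236499   1.84285148]
28.3667 [([254.1, 134.1], 0.65), ([200.6, 123.7], 0.57)]
```

View pics/put.png

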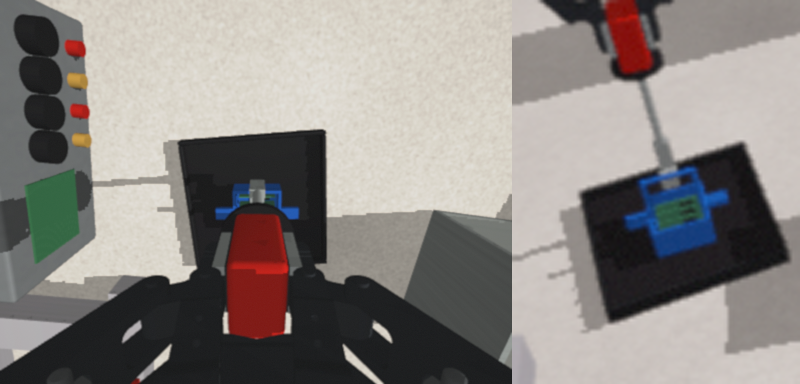

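Basket stands upright in the tray with the hook clear behind the bar (scene crop (215,680)). Retract and return the rod.

Run:
```python
from h import *
p=np.array(env.current_position())
hit=env.line_to([p[0],p[1],.26],velocity=.05,guard=2); print("up hit",hit,env.current_position())
if hit: raise SystemExit
env.line_to([p[0],p[1],.38],velocity=.2)
Y=.125; o=down(np.pi+Y); u=np.array([np.cos(Y),np.sin(Y),0]); g=np.array([.5548,.3008,.186])
a=g-.09*u
env.move_pose([*a[:2],.38],o); env.line_to([*a[:2],.196],velocity=.15)
f0=np.array(env.current_force())
print("in",env.line_to(g+[0,0,.010],velocity=.07,guard=6),env.current_position(),np.array(env.current_force())-f0)
print("seat",env.line_to(g+[0,0,-.001],velocity=.03,guard=4),env.current_position(),np.array(env.current_force())-f0,env.current_clock())
s=env.camera("scene"); cv2.imwrite("pics/seat.png",cv2.resize(np.hstack([s["image"][150:260,300:400],s["image"][190:300,80:180]]),None,fx=4,fy=4,interpolation=cv2.INTER_CUBIC))
```

```text
up hit False [ 0.46608558 -0.32020981  0.25942428]
in False [0.55447812 0.30082888 0.19606213] [ 0.32408694 -0.4512567   0.73344776]
seat True [0.55484758 0.3009473  0.18635283] [0.15006716 0.42749758 6.84657128] 35.6667
```

View pics/seat.png

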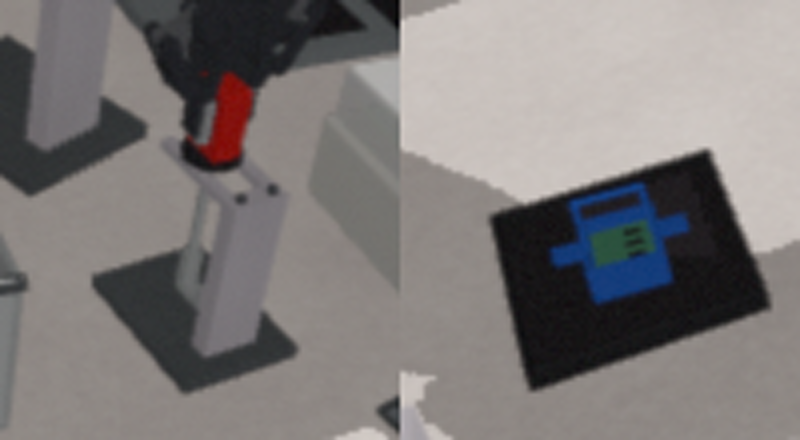

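The collar is on the prongs (crop (155,213)) at the original height, and the basket stands in the tray (crop (245,630)). Release, retreat and check before handing in.

Run:
```python
from h import *
env.set_gripper(.06); env.pause(.3)
p=np.array(env.current_position()); print(env.current_opening())
env.line_to([p[0],p[1],.30],velocity=.1); env.line_to([p[0]-.1,p[1],.40],velocity=.2); env.pause(.5)
w=env.camera("wrist");s=env.camera("scene"); print(env.current_clock())
P=[(s,red(s,(182,354)))]
print(fitbox(P,(.556,.301,.184),(.036,.024,.056),.184))
print([(x["position"],x["conf"]) for x in env.spot_in(s,"blue_basket")[:1]])
cv2.imwrite("pics/end.png",s["image"])
```

```text
0.05974758658267996
39.2167
(array([ 0.55661608,  0.3005623 ,  0.18191723, -0.12956849]), np.float64(-0.9240209808015482))
[([250.0, 135.6], 0.63)]
```

View pics/end.png

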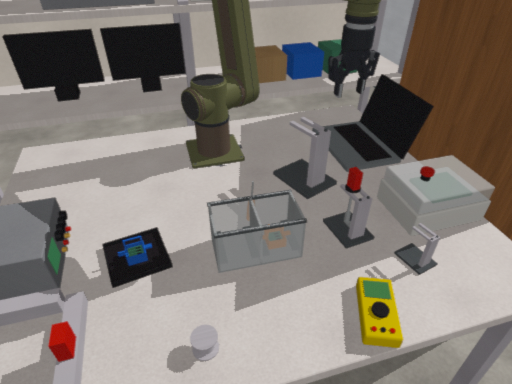

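The rod hangs in its stand (182,355), the blue basket is upright in the tray (250,135), and the orange basket is still in its bay (238,275). Signing off.

```bash
python3 -c "
from plant import env
print(env.sign_off())"
```

```text
the job is handed in; nothing more can be done
None
```

Job handed in at about 39 s: the blue basket stands upright in the drying tray, the hook rod hangs released in its stand, and the orange basket still hangs in its bay.

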